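# Seat the chargers and hold the charging box open

### The arm

A 7-joint arm with a two-finger parallel gripper is mounted at the origin on the work surface. World frame = base frame: x ahead of the robot, y to its left, z up, the work surface at z = 0. Lengths are in m, angles in rad, forces in N, time in s.
With the tool pointing down it reaches from about 0.4 to 0.85 m from the base axis. Payload 6.9 kg.
Tool frame: the origin (TCP) lies at the very end of the fingers, on their centre line; the grasp point (between the pads) lies 19 mm behind it; z points along the fingers, y is the line along which they close (so a half turn about z gives the same grasp; the last joint's range is limited). The gripper opens to 85 mm and grips with 20 to 120 N. Pads are 22 mm wide; open, the fingers measure 114 mm over their backs; the gripper's body (76 mm by 85 mm) begins 54 mm behind the grasp point. The pads swing forward as they close: fully open they stand 13 mm farther back than shut.
Start: joints at [-1.006, 0.507, -0.238, 1.5, 0.126, 1.149, -0.155], TCP at [0.277, 0.56, 0.231] pointing down, gripper open.
Joint ranges: [-3.08, 3.08], [-0.24, 2.05], [-1.43, 1.35], [0, 2.5], [-1.52, 4.66], [0.17, 1.96], [-2.89, 2.89]. Speed limits (rad/s): [2.39, 2.39, 3.14, 3.14, 3.14, 3.14, 3.14].

### API

Orientations are given as a rotation vector (axis times angle).
In Python, from cell import status, viewer, arm gives the robot as it stands.
- The arm moves only by the shell command python3 -m creep 'ROWS'. ROWS is JSON, a list of rows, each a list of 5 numbers: the shift along the world's x, y, z in mm, then the turn about the world's z in rad, then the opening, from -1 (shut) to 1 (fully open). In form: [[dx, dy, dz, twist, hand], ...]. A call has exactly 10 rows; each row shifts and turns the commanded pose from where the row before left it; what a row does not reach is not made up. A row lasts 1/12 s, in which the tool goes at most 41.7 mm and 7.16 degrees, less where a joint would pass 70% of its speed; a pose out of reach is approached as far as the arm can. A call is refused whole if a number of a shift passes 41.7 or a number of a turn 0.125, either way. A call with a gripper value outside its range is refused whole. The fingers move at their own pace and stop on an object; the grip force is fixed at half the most. Time passes only in rows, so rows that do not move let the fingers close, or fill a call up. It gives the time, the measured TCP pose, the force, the opening and the grip force at its end, in the units of the state.
- status.state(): the state, without advancing time (a new reading comes with each control period).
- viewer.camera(name): name is "side" or "top" or "wrist"; returns a dict with "color" (400x640x3 uint8, red, green, blue), "range_z" (400x640 float32, m along the optical axis (not along the pixel's ray), 0 where there is no reading), "K" (3x3 intrinsics, pixels), "extrinsics" (4x4, takes a point from world to camera coordinates); the wrist camera has in their place "T_tool_cam" (4x4, takes a point from camera to tool coordinates, whose origin is the TCP and whose axes are the flange's). Camera axes: x right, y down, z forward; pixel columns grow to the right and rows downward; lengths in m; the calibration is good to about 2 mm. A picture is of the moment at which its call begins: read the wrist's pose just before it.
- arm.hand_in(): hands the job in; it is judged then, once.
The state is a dict: "clock": time; "q": joint angles; "qd": joint speeds; "tau": joint torques, N m; "tcp_pos": TCP position; "tcp_rot": TCP orientation; "ft_force": force on the tool from outside, world axes, zero at the start; "wrist_torque": the same for the moment, N m; "opening": finger opening in m; "grip_force": force on a finger pad.
Only numpy, scipy, OpenCV 4.12 (cv2) and the standard library are available. Lean on these libraries where they do the work, as an engineer would, in place of code of your own. Each camera call takes 0.05 s, during which the arm holds its last target. There are 200 camera calls.

### The job

On the desk's charging box, first press both white charger plugs down until they sit fully home on the socket deck, while the lid is still shut. Then take the wooden lid by its black pull, lift it to 60 degrees from shut and finish while still holding it there by the pull, steady, so that I can lay my phone inside; the lid springs shut if let go. Leave the other things on the desk where they are.

Things in the scene. Friction and masses are not known exactly. Their poses are not given: they have to be found in the camera images.
- charging_box: White charging box fixed to the desk, 200 (x) x 300 (y) x 65 mm; origin: centre of its underside, z up, its -x side (front) faces roughly the robot. At its y -150 to +50 mm: a compartment under the wooden lid; at y +50 to +150 mm: a solid deck, black top 65 mm high, with two sockets.
- lid (a joint): Hinge of the wooden lid (200 x 196 x 8 mm, about 0.3 kg, underside 66 mm above the desk when shut), rad: 0 shut, grows as the front edge rises, stop at 1.75; 60 degrees is 1.047. Axis along the box's y at its rear edge. Weight and a spring drive it shut from every angle; holding it at the pull takes about 2 N.
- lid_hinge (a point): Point on the hinge line of the lid, at the middle of the lid's width (box frame x +100, y -50, z 66 mm). Moves with the lid only by turning; its axes turn with the lid: x points from the front edge to the hinge, y along the hinge.
- pull: Black pull at the middle of the lid's front edge: a round bar, 20 mm diameter, 24 mm long along y, its flat ends to be pinched, on a neck 12 mm wide leading to the lid. Origin: bar centre, 235 mm from the hinge line and 4 mm above it (lid frame); lid shut: 35 mm ahead of the box front, 70 mm above the desk, free below and at both sides. Turns with the lid.
- plug_front_top (a point): Centre of the top face of the front white charger plug, a 40 x 40 x 32 mm block with a grey dot on top; at box frame x -45, y +100 mm. Fully home this point is 98 mm above the desk.
- plug_front (a joint): How far the front plug is pushed down, in m: 0 = 12 mm proud of the deck, 0.012 = fully home against a stop. It starts 6 to 12 mm proud, takes about 6 N to push and stays where it is left.
- plug_rear_top (a point): Same for the rear plug, at box frame x +45, y +100 mm; 98 mm above the desk when home.
- plug_rear (a joint): How far the rear plug is pushed down, in m; as for the front plug.
- books: Bystander: stack of two closed books, blue below and red above, 210 x 140 x 46 mm, lying; origin under its centre.
- vase: Bystander: white vase, 100 mm across, 185 mm tall; origin under its centre.
- mug: Bystander: blue mug, 80 mm across, 90 mm tall; origin under its centre.
- glass_award: Bystander: green glass plaque on a black foot, 50 x 110 x 82 mm; origin under its centre.
- mouse: Bystander: white computer mouse, 105 x 60 x 30 mm; origin under its centre.
- remote: Bystander: black remote control, 160 x 42 x 20 mm, lying; origin under its centre.

How it is judged:
By the outcome, as a careful person would: the job done as asked, in the order asked, and still so for the second after the job is handed in, while the arm keeps its last pose, push and grip.
It also fails if it takes over 56 s, if anything falls off the work surface, if the arm or the gripper's body presses on something with over 40 N, if the wrist force passes 120 N, or if a joint passes its speed limit or range.

## Working session

There is one attempt and no reset: what is moved stays moved. The work goes in short steps, Python scripts to look and compute and a shell command to move; the robot and the scene stay as the last step left them, time stands still between calls to the robot, and variables do not carry over. Pictures are saved under pics/ and viewed, at most 10 in all, crops included, and the job is handed in when it is done.

```bash
ls; mkdir -p pics
python3 - <<'E'
from cell import status,viewer
import cv2,numpy as np
s=status.state();print({k:np.round(v,3).tolist() for k,v in s.items()})
a=[]
for n in("side","top"):
    c=viewer.camera(n);cv2.imwrite(f"pics/{n}0.png",c["color"][:,:,::-1]);np.savez(f"{n}0.npz",**c);print(n,c["K"].tolist(),np.round(c["extrinsics"],3).tolist())
E
```

```text
pics
{'clock': 0.0, 'q': [-1.005, 0.508, -0.238, 1.501, 0.126, 1.149, -0.155], 'qd': [0.002, 0.001, 0.0, -0.0, 0.002, 0.002, 0.001], 'tau': [0.001, -62.059, -2.186, -24.965, 0.013, 0.012, -0.0], 'tcp_pos': [0.277, 0.56, 0.23], 'tcp_rot': [-0.716, -3.059, 0.003], 'ft_force': [-0.176, 0.325, 0.309], 'wrist_torque': [-0.036, 0.002, 0.034], 'grip_force': 0.0, 'opening': 0.085}
side [[463.1435260745006, 0.0, 320.71649322689785], [0.0, 463.1435260745006, 195.7578846393847], [0.0, 0.0, 1.0]] [[0.828, -0.561, 0.013, -0.489], [-0.314, -0.482, -0.818, 0.272], [0.465, 0.673, -0.575, 0.913], [0.0, 0.0, 0.0, 1.0]]
top [[428.95221506971507, 0.0, 320.23762881280055], [0.0, 428.95221506971507, 191.79713233918312], [0.0, 0.0, 1.0]] [[0.027, -1.0, -0.003, 0.014], [-0.99, -0.026, -0.141, 0.591], [0.14, 0.007, -0.99, 1.067], [0.0, 0.0, 0.0, 1.0]]
```

View pics/top0.png

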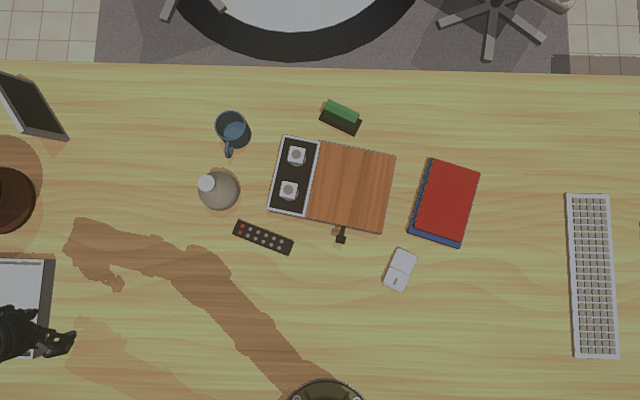

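View pics/side0.png

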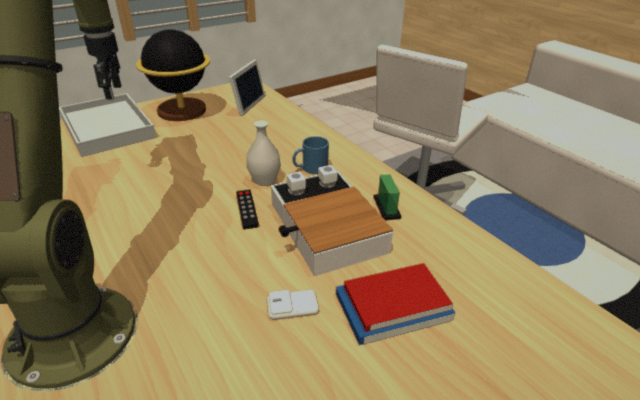

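The top view shows the lid centred near (350,187), the pull at (341,238), and the plugs at (296,156) (rear) and (289,190) (front). The vase is at (218,190), left of the deck, and the remote at (262,237). The side view agrees.

```bash
cat > h.py <<'E'
import numpy as np,cv2
def world(c):
    K,E,z=c["K"],c["extrinsics"],c["range_z"]
    v,u=np.mgrid[:400,:640]
    P=np.stack([(u-K[0,2])/K[0,0]*z,(v-K[1,2])/K[1,1]*z,z],-1)
    return (P-E[:3,3])@E[:3,:3]
E
python3 - <<'E'
import numpy as np,cv2
from h import world
for n in("top","side"):
    c=np.load(n+"0.npz");W=world(c);z=W[...,2]
    m=(c["range_z"]>0)
    def box(u0,u1,v0,v1):
        b=np.zeros(m.shape,bool);b[v0:v1,u0:u1]=1;return b&m
    R=dict(top=dict(lid=(255,402,125,240),front=(275,303,176,205),rear=(283,310,143,170),pull=(330,352,228,250)),
           side=dict(lid=(265,395,180,280),front=(284,308,168,196),rear=(316,340,163,188),pull=(275,300,220,242)))[n]
    for k,r in R.items():
        b=box(*r)
        if k=="lid":
            col=c["color"].astype(int); wood=(col[...,0]-col[...,2]>40)
            b&=wood&(z>.066)&(z<.084)
        elif k=="pull": b&=(z>.05)&(z<.1)&(c["color"].max(-1)<90)
        else: b&=(z>.09)&(z<.125)
        p=W[b]
        if len(p)<5: print(n,k,len(p));continue
        if k not in("lid","pull"):
            h=np.percentile(p[:,2],80);p=p[p[:,2]>h-.004]
        rc=cv2.minAreaRect((p[:,:2]*1000).astype(np.float32))
        print(n,k,len(p),"rect",np.round(rc[0],1),np.round(rc[1],1),round(rc[2],1),"mean",np.round(p.mean(0)*1000,1),"z",np.round(np.percentile(p[:,2],[5,50,95])*1000,1))
c=np.load("top0.npz");W=world(c);print("desk",W[300:310,440:460,2].mean())
for u,v in((296,156),(289,190),(341,238),(341,230)):print(W[v,u].round(4))
E
```

```text
top lid 6035 rect [590.  -45.3] [195.9 225.9] 79.6 mean [601.2 -47.8  71.9] z [68.6 71.9 75.3]
top front 234 rect [585.9 107.3] [38.8 38.4] 79.9 mean [585.3 107.1 108.7] z [106.3 108.6 111.9]
top rear 232 rect [673.9  91.3] [39.2 39.6] 79.4 mean [674.1  91.4 108.2] z [105.6 108.2 111. ]
top pull 105 rect [478.3 -23.2] [37.1 22.4] 1.8 mean [475.9 -24.   73.4] z [67.9 73.9 78. ]
side lid 4301 rect [614.1 -42.7] [294.5 276.3] 50.7 mean [595.1 -55.6  72.2] z [69.8 72.3 74.6]
side front 134 rect [583.  107.9] [41.9 40.2] 74.8 mean [581.5 105.1 108.6] z [106.2 108.6 110.9]
side rear 126 rect [670.5  91. ] [40.3 40.9] 76.7 mean [670.1  89.  107.8] z [105.1 107.8 110. ]
side pull 137 rect [480.9 -27.4] [24.2 45.2] 78.7 mean [476.4 -28.9  71. ] z [64.3 71.2 77.1]
desk -0.0017375958228344826
[0.6686 0.0915 0.1067]
[0.5828 0.1051 0.1124]
[ 0.4719 -0.0246  0.0763]
[ 0.4919 -0.0245  0.0699]
```

```bash
python3 -m creep '[[15,-23,2,0.03,-1],[15,-23,2,0.03,-1],[15,-23,2,0.03,-1],[15,-23,2,0.03,-1],[15,-23,2,0.03,-1],[15,-23,0,0.03,-1],[15,-23,0,0.03,-1],[15,-23,0,0.03,-1],[15,-23,0,0.03,-1],[15,-23,0,0.01,-1]]'
python3 -m creep '[[15,-23,0,0,-1],[15,-23,0,0,-1],[15,-23,0,0,-1],[15,-23,0,0,-1],[15,-23,0,0,-1],[15,-23,0,0,-1],[15,-23,0,0,-1],[15,-23,0,0,-1],[15,-23,0,0,-1],[0,0,0,0,-1]]'
```

```text
clock: 0.93
tcp_pos: [0.4278, 0.3286, 0.241]
tcp_rot: [-0.279, -3.129, 0.001]
ft_force: [-0.3, -0.8, -0.6]
opening: -0.0001
grip_force: 0.0
clock: 1.77
tcp_pos: [0.565, 0.1163, 0.2405]
tcp_rot: [0.294, 3.127, -0.006]
ft_force: [0.2, -0.9, 0.0]
opening: -0.0
grip_force: 0.0
```

```bash
python3 -m creep '[[10,-5,-10,0,-1],[10,-4,-20,0,-1],[0,0,-20,0,-1],[0,0,-20,0,-1],[0,0,-20,0,-1],[0,0,-15,0,-1],[0,0,-10,0,-1],[0,0,-5,0,-1],[0,0,0,0,-1],[0,0,0,0,-1]]'
python3 - <<'E'
from cell import viewer
import cv2
c=viewer.camera("side");cv2.imwrite("pics/s1.png",cv2.resize(c["color"][100:260,200:420,::-1],None,fx=3,fy=3))
E
```

```text
clock: 2.6
tcp_pos: [0.5826, 0.1145, 0.1215]
tcp_rot: [0.281, 3.129, 0.0]
ft_force: [0.3, 0.6, 0.3]
opening: -0.0
grip_force: 0.0
```

View pics/s1.png

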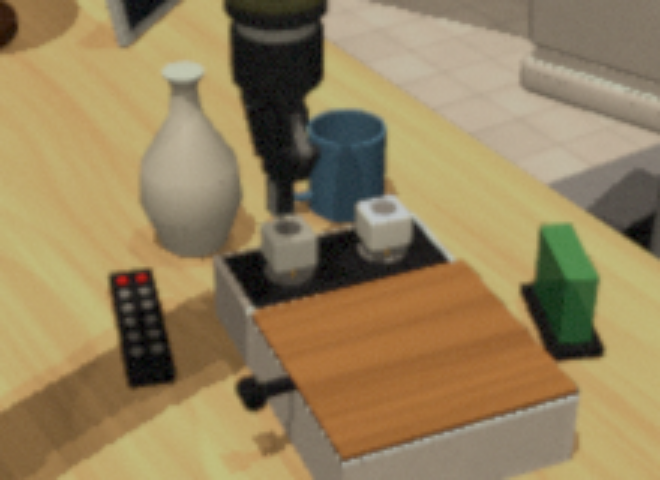

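The closed fingertips are just above the front plug (crop about (282,212), with the plug's dot at (288,224)), clear of the vase. I'll correct y and press.

```bash
python3 -m creep '[[2,-7,0,0,-1],[0,0,-4,0,-1],[0,0,-3,0,-1],[0,0,-3,0,-1],[0,0,-2,0,-1],[0,0,-2,0,-1],[0,0,-2,0,-1],[0,0,-2,0,-1],[0,0,0,0,-1],[0,0,0,0,-1]]'
```

```text
clock: 3.48
tcp_pos: [0.5843, 0.107, 0.1033]
tcp_rot: [-0.282, -3.129, 0.0]
ft_force: [-1.2, -0.6, 1.9]
opening: -0.0004
grip_force: 1.0
```

```bash
python3 -m creep '[[0,0,-1,0,-1],[0,0,-1,0,-1],[0,0,-1,0,-1],[0,0,-1,0,-1],[0,0,-1,0,-1],[0,0,0,0,-1],[0,0,0,0,-1],[0,0,0,0,-1],[0,0,0,0,-1],[0,0,0,0,-1]]'
```

```text
clock: 4.32
tcp_pos: [0.5843, 0.107, 0.0984]
tcp_rot: [0.282, 3.129, -0.0]
ft_force: [-2.0, -1.4, 5.3]
opening: -0.0001
grip_force: 2.6
```

```bash
python3 -m creep '[[0,0,-1,0,-1],[0,0,-1,0,-1],[0,0,0,0,-1],[0,0,0,0,-1],[0,0,0,0,-1],[0,0,0,0,-1],[0,0,0,0,-1],[0,0,0,0,-1],[0,0,0,0,-1],[0,0,0,0,-1]]'
```

```text
clock: 5.15
tcp_pos: [0.5844, 0.107, 0.098]
tcp_rot: [0.282, 3.128, -0.0]
ft_force: [-6.1, -3.1, 17.9]
opening: -0.0001
grip_force: 9.1
```

The front plug is at its stop: 98.0 mm with 18 N. On to the rear plug.

```bash
python3 -m creep '[[0,0,-1,0,-1],[0,0,0,0,-1],[0,0,0,0,-1],[0,0,10,0,-1],[0,0,20,0,-1],[0,0,10,0,-1],[15,-3,0,0,-1],[15,-3,0,0,-1],[15,-3,0,0,-1],[15,-3,0,0,-1]]'
python3 -m creep '[[15,-2,0,0,-1],[12,-2,0,0,-1],[0,0,0,0,-1],[0,0,-10,0,-1],[0,0,-8,0,-1],[0,0,-4,0,-1],[0,0,0,0,-1],[0,0,0,0,-1],[0,0,0,0,-1],[0,0,0,0,-1]]'
```

```text
clock: 5.98
tcp_pos: [0.6452, 0.0952, 0.1352]
tcp_rot: [0.282, 3.129, 0.001]
ft_force: [-0.4, -0.2, 0.4]
opening: -0.0002
grip_force: 0.0
clock: 6.82
tcp_pos: [0.6715, 0.0912, 0.1138]
tcp_rot: [0.282, 3.128, 0.0]
ft_force: [-0.6, 0.1, 0.5]
opening: -0.0001
grip_force: 0.0
```

```bash
python3 -m creep '[[0,0,-2,0,-1],[0,0,-2,0,-1],[0,0,-2,0,-1],[0,0,-2,0,-1],[0,0,-2,0,-1],[0,0,-2,0,-1],[0,0,-2,0,-1],[0,0,-1,0,-1],[0,0,0,0,-1],[0,0,0,0,-1]]'
python3 -m creep '[[0,0,-1,0,-1],[0,0,-1,0,-1],[0,0,0,0,-1],[0,0,0,0,-1],[0,0,0,0,-1],[0,0,0,0,-1],[0,0,0,0,-1],[0,0,0,0,-1],[0,0,0,0,-1],[0,0,0,0,-1]]'
```

```text
clock: 7.65
tcp_pos: [0.6716, 0.0911, 0.0986]
tcp_rot: [0.282, 3.128, 0.0]
ft_force: [-0.4, -0.3, 3.2]
opening: 0.0002
grip_force: 2.1
clock: 8.48
tcp_pos: [0.6717, 0.0911, 0.0981]
tcp_rot: [0.282, 3.127, 0.0]
ft_force: [-4.3, -1.3, 14.1]
opening: 0.0001
grip_force: 6.8
```

```bash
python3 -m creep '[[0,0,-1,0,-1],[0,0,0,0,-1],[0,0,0,0,-1],[0,0,15,0,-1],[0,0,25,0,-1],[0,0,25,0,-1],[-10,-5,20,0,-1],[-20,-11,0,0,1],[-20,-11,0,0,1],[-20,-11,0,0,1]]'
python3 -m creep '[[-20,-11,0,0,1],[-20,-11,0,0,1],[-20,-11,0,0,1],[-20,-11,0,0,1],[-20,-11,0,0,1],[-20,-11,0,0,1],[-13,-11,0,0,1],[0,0,0,0,1],[0,0,0,0,1],[0,0,0,0,1]]'
python3 - <<'E'
from cell import viewer,status
import cv2,numpy as np
s=status.state();print(s["tcp_pos"],s["tcp_rot"])
c=viewer.camera("wrist");cv2.imwrite("pics/w1.png",c["color"][:,:,::-1]);np.savez("w1.npz",**c,p=s["tcp_pos"],r=s["tcp_rot"])
c=viewer.camera("top");np.savez("top1.npz",**c)
from h import world
W=world(c)
for n,(u0,u1,v0,v1) in dict(front=(275,303,176,205),rear=(283,310,143,170)).items():
    p=W[v0:v1,u0:u1].reshape(-1,3);p=p[(p[:,2]>.085)&(p[:,2]<.125)];print(n,len(p),np.median(p[:,2]) if len(p) else 0)
E
```

```text
clock: 9.32
tcp_pos: [0.6005, 0.0527, 0.1802]
tcp_rot: [0.282, 3.129, 0.0]
ft_force: [-0.5, -0.7, -0.3]
opening: 0.0361
grip_force: 0.0
clock: 10.15
tcp_pos: [0.4692, -0.0235, 0.1804]
tcp_rot: [0.282, 3.128, 0.001]
ft_force: [1.3, 0.6, -0.7]
opening: 0.0854
grip_force: 0.0
[ 0.46915699 -0.0234967   0.18039527] [2.81646227e-01 3.12799736e+00 6.62902779e-04]
front 266 0.09661639023190033
rear 260 0.09640230797059765
```

View pics/w1.png

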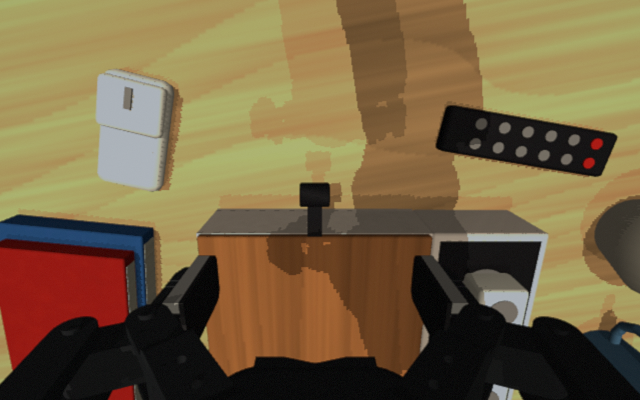

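The wrist view shows the pull bar at (315,194) between the fingers ((190,300) and (440,300)). I'll measure it in the tool frame.

Run:
```python
import numpy as np,cv2
from scipy.spatial.transform import Rotation as R
c=np.load("w1.npz");K,T,z=c["K"],c["T_tool_cam"],c["range_z"]
v,u=np.mgrid[:400,:640]
P=np.stack([(u-K[0,2])/K[0,0]*z,(v-K[1,2])/K[1,1]*z,z],-1)@T[:3,:3].T+T[:3,3]
W=P@R.from_rotvec(c["r"]).as_matrix().T+c["p"]
b=np.zeros(z.shape,bool);b[178:212,295:335]=1
b&=(W[...,2]>.05)&(W[...,2]<.09)&(c["color"].max(-1)<90)
for n,Q in(("tool",P),("world",W)):
    q=Q[b]*1000;print(n,len(q),q.min(0).round(1),q.max(0).round(1),np.percentile(q,[5,95],axis=0).round(1).tolist())
```

```text
tool 780 [-15.3 -12.2 100.6] [  8.3  10.8 111.9] [[-13.1, -11.2, 101.7], [7.5, 9.8, 109.2]]
world 780 [459.4 -37.   68.5] [484.8 -11.7  79.8] [[461.3, -34.4, 71.2], [481.7, -13.9, 78.7]]
```

```bash
python3 -m creep '[[1,-1,-10,0,1],[0,0,-20,0,1],[0,0,-20,0,1],[0,0,-20,0,1],[0,0,-20,0,1],[0,0,-15,0,1],[0,0,-10,0,1],[0,0,-6,0,1],[0,0,-4,0,1],[0,0,0,0,1]]'
python3 -m creep '[[0,0,0,0,-1],[0,0,0,0,-1],[0,0,0,0,-1],[0,0,0,0,-1],[0,0,0,0,-1],[0,0,0,0,-1],[0,0,0,0,-1],[0,0,0,0,-1],[0,0,0,0,-1],[0,0,0,0,-1]]'
python3 - <<'E'
from cell import viewer
import cv2
c=viewer.camera("side");cv2.imwrite("pics/s2.png",cv2.resize(c["color"][100:300,180:440,::-1],None,fx=3,fy=3))
import numpy as np
H=np.array([700,-66.3]);d=np.array([.984,-.179])
p0=None
for a in np.arange(0,61,3):
    t=np.radians(a);p=np.r_[H+d*(-235*np.cos(t)+4*np.sin(t)),66+235*np.sin(t)+4*np.cos(t)]
    if p0 is not None: print(a,(p-p0).round(1),p.round(1))
    p0=p
E
```

```text
clock: 11.08
tcp_pos: [0.4695, -0.0245, 0.0547]
tcp_rot: [-0.281, -3.128, -0.0]
ft_force: [0.0, 0.0, 0.5]
opening: 0.085
grip_force: 0.0
clock: 11.92
tcp_pos: [0.4697, -0.0241, 0.0554]
tcp_rot: [0.281, 3.128, 0.001]
ft_force: [-0.2, 5.8, 1.2]
opening: 0.0226
grip_force: 63.6
3 [ 0.5 -0.1 12.3] [469.3 -24.3  82.3]
6 [ 1.2 -0.2 12.2] [470.4 -24.5  94.5]
9 [ 1.8 -0.3 12.2] [472.2 -24.9 106.7]
12 [ 2.4 -0.4 12.1] [474.6 -25.3 118.8]
15 [ 3.  -0.6 11.9] [477.7 -25.9 130.7]
18 [ 3.6 -0.7 11.7] [481.3 -26.5 142.4]
21 [ 4.2 -0.8 11.5] [485.5 -27.3 154. ]
24 [ 4.8 -0.9 11.3] [490.4 -28.2 165.2]
27 [ 5.4 -1.  11. ] [495.8 -29.1 176.3]
30 [ 6.  -1.1 10.7] [501.7 -30.2 187. ]
33 [ 6.5 -1.2 10.4] [508.2 -31.4 197.3]
36 [ 7.  -1.3 10. ] [515.2 -32.7 207.4]
39 [ 7.5 -1.4  9.6] [522.8 -34.1 217. ]
42 [ 8.  -1.5  9.2] [530.8 -35.5 226.2]
45 [ 8.5 -1.5  8.8] [539.3 -37.1 235. ]
48 [ 8.9 -1.6  8.3] [548.2 -38.7 243.3]
51 [ 9.3 -1.7  7.8] [557.5 -40.4 251.1]
54 [ 9.7 -1.8  7.3] [567.3 -42.2 258.5]
57 [10.1 -1.8  6.8] [577.4 -44.  265.3]
60 [10.4 -1.9  6.2] [587.8 -45.9 271.5]
```

View pics/s2.png

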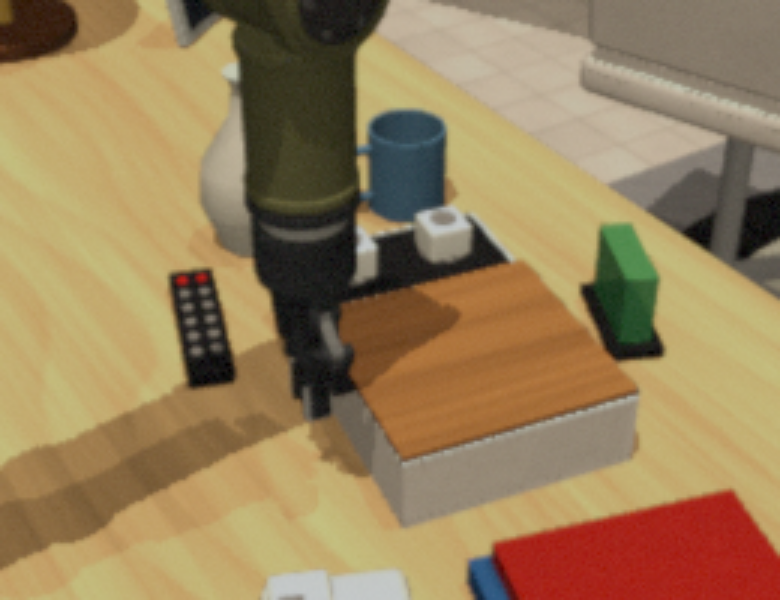

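The fingers hold the bar (22.6 mm opening, 64 N grip) at crop (318,385), and both plugs sit low on the deck. I'll lift along the arc.

```bash
python3 -m creep '[[0.2,0,6,0,-1],[0.3,0,6.2,0,-1],[0.6,-0.1,6.1,0,-1],[0.6,-0.1,6.1,0,-1],[0.9,-0.2,6.1,0,-1],[0.9,-0.2,6.1,0,-1],[1.2,-0.2,6.1,0,-1],[1.2,-0.2,6,0,-1],[1.5,-0.3,6,0,-1],[1.5,-0.3,5.9,0,-1]]'
python3 -m creep '[[1.8,-0.3,5.9,0,-1],[1.8,-0.3,5.8,0,-1],[2.1,-0.4,5.8,0,-1],[2.1,-0.4,5.7,0,-1],[2.4,-0.4,5.7,0,-1],[2.4,-0.5,5.6,0,-1],[2.7,-0.5,5.5,0,-1],[2.7,-0.5,5.5,0,-1],[3,-0.6,5.4,0,-1],[3,-0.6,5.3,0,-1]]'
```

```text
clock: 12.8
tcp_pos: [0.4797, -0.0259, 0.1161]
tcp_rot: [0.281, 3.127, 0.002]
ft_force: [7.7, 3.7, -7.3]
opening: 0.0227
grip_force: 61.6
clock: 13.63
tcp_pos: [0.5035, -0.0302, 0.1719]
tcp_rot: [0.281, 3.128, 0.002]
ft_force: [6.9, 4.1, -9.0]
opening: 0.0226
grip_force: 59.7
```

```bash
python3 -m creep '[[3.2,-0.6,5.2,0,-1],[3.3,-0.6,5.2,0,-1],[3.5,-0.6,5,0,-1],[3.5,-0.7,5,0,-1],[3.7,-0.7,4.8,0,-1],[3.8,-0.7,4.8,0,-1],[4,-0.7,4.6,0,-1],[4,-0.8,4.6,0,-1],[4.2,-0.8,4.4,0,-1],[4.3,-0.7,4.4,0,-1]]'
python3 -m creep '[[4.4,-0.8,4.2,0,-1],[4.5,-0.8,4.1,0,-1],[4.6,-0.8,3.9,0,-1],[4.7,-0.9,3.9,0,-1],[4.8,-0.9,3.7,0,-1],[4.9,-0.9,3.6,0,-1],[5,-0.9,3.4,0,-1],[5.1,-0.9,3.4,0,-1],[5.2,-0.9,3.1,0,-1],[5.2,-1,3.1,0,-1]]'
python3 -m creep '[[0,0,0,0,-1],[0,0,0,0,-1],[0,0,0,0,-1],[0,0,0,0,-1],[0,0,0,0,-1],[0,0,0,0,-1],[0,0,0,0,-1],[0,0,0,0,-1],[0,0,0,0,-1],[0,0,0,0,-1]]'
python3 - <<'E'
from cell import viewer,status
import cv2,numpy as np
from h import world
s=status.state();print(s["tcp_pos"],s["ft_force"])
H=np.array([.7,-.0663]);d=np.array([.984,-.179]);e=np.array([.179,.984])
im=[]
for n in("side","top"):
    c=viewer.camera(n);im.append(c["color"][:,:,::-1]);W=world(c)
    q=W[...,:2]-H;x=q@d;y=q@e;z=W[...,2]-.066;col=c["color"].astype(int)
    b=(c["range_z"]>0)&(abs(y)<.095)&(x>-.11)&(x<.03)&(z>.02)&(z<.19)&(col[...,0]-col[...,2]>35)
    if b.sum()>50:
        pts=np.stack([x[b],z[b]],1).astype(np.float32)
        l=cv2.fitLine(pts,cv2.DIST_HUBER,0,.001,.001).ravel();print(n,b.sum(),l,np.degrees(np.arctan2(l[1],-l[0])))
    else:print(n,b.sum())
cv2.imwrite("pics/s3.png",cv2.resize(im[0][80:300,160:440],None,fx=2.7,fy=2.7))
E
```

```text
clock: 14.47
tcp_pos: [0.5395, -0.0369, 0.2189]
tcp_rot: [-0.281, -3.127, -0.002]
ft_force: [4.5, 4.6, -8.7]
opening: 0.0224
grip_force: 59.3
clock: 15.3
tcp_pos: [0.5872, -0.0456, 0.2552]
tcp_rot: [-0.28, -3.125, -0.002]
ft_force: [1.1, 5.5, -9.1]
opening: 0.0223
grip_force: 59.1
clock: 16.13
tcp_pos: [0.5873, -0.0456, 0.2552]
tcp_rot: [-0.28, -3.126, -0.002]
ft_force: [1.5, 5.6, -6.7]
opening: 0.0221
grip_force: 59.3
[ 0.58729357 -0.04560442  0.25515524] [ 1.51634216  5.60323064 -6.70498626]
side 385 [ 0.5227938  -0.85245913 -0.06633981  0.10381159] -121.51984
top 459 [ 0.5417438  -0.8405436  -0.04268921  0.08301427] -122.80242
```

View pics/s3.png

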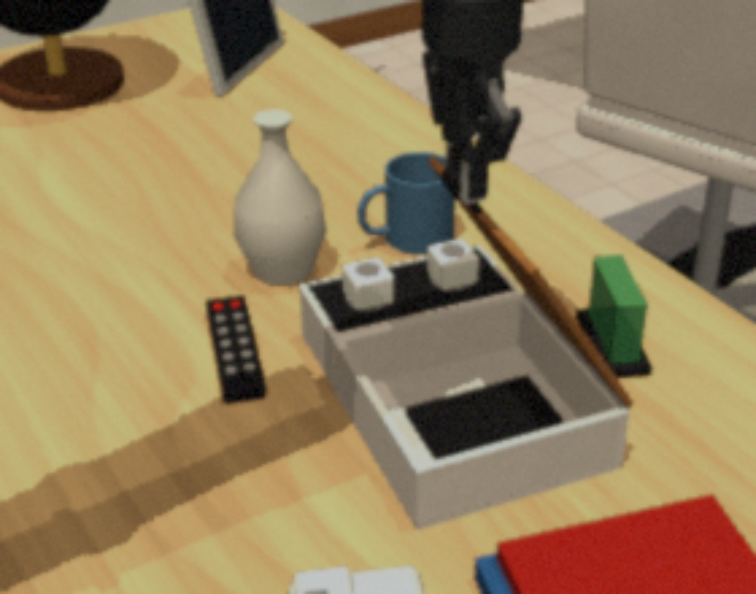

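The lid is up, the box is open, the plugs are seated and the other things are where they were. Kinematics give about 59.5° and the camera about 57–58.5°, so I'll refine the angle by averaging frames with eroded masks.

```bash
cat > ang.py <<'E'
from cell import viewer,status
import cv2,numpy as np
from h import world
H=np.array([.7,-.0663]);d=np.array([.984,-.179]);e=np.array([.179,.984])
for n in("side","top"):
    cs=[viewer.camera(n) for _ in range(6)]
    c=dict(cs[0]);c["range_z"]=np.median([k["range_z"] for k in cs],0);W=world(c)
    q=W[...,:2]-H;x=q@d;y=q@e;z=W[...,2]-.066+.002
    hs=cv2.cvtColor(np.median([k["color"] for k in cs],0).astype(np.uint8),cv2.COLOR_RGB2HSV)
    b=(c["range_z"]>0)&(abs(y)<.1)&(x>-.12)&(x<.03)&(z>.005)&(z<.2)&(hs[...,1]>90)
    # within 25 mm of the 59 deg plane
    t=np.radians(59);b&=abs(x*np.sin(t)+z*np.cos(t)-.004)<.025
    for k in(0,1,2):
        m=b if k==0 else cv2.erode(b.astype(np.uint8),np.ones((2*k+1,)*2)).astype(bool)
        if m.sum()<30:continue
        P=np.stack([x[m],z[m]],1).astype(np.float32)
        l=cv2.fitLine(P,cv2.DIST_HUBER,0,.001,.001).ravel();l=l*np.r_[np.sign(l[1]),np.sign(l[1]),1,1]
        a=np.arctan2(l[1],-l[0]);off=l[2]*np.sin(a)+l[3]*np.cos(a)
        res=(P-l[2:])@np.r_[np.sin(a),np.cos(a)]
        print(n,k,m.sum(),"angle",np.degrees(a).round(2),"offset mm",(off*1000).round(1),"ctr",l[2:].round(4),"rms",(res.std()*1000).round(1),"y",y[m].min().round(3),y[m].max().round(3))
print(status.state()["clock"])
E
python3 ang.py
```

```text
side 0 652 angle 58.07 offset mm -0.5 ctr [-0.0688  0.1096] rms 2.6 y -0.098 0.096
side 1 355 angle 57.9 offset mm -0.3 ctr [-0.0879  0.1397] rms 1.6 y -0.098 0.038
side 2 127 angle 57.58 offset mm 0.0 ctr [-0.0893  0.1406] rms 0.6 y -0.097 -0.004
top 0 551 angle 57.33 offset mm 9.8 ctr [-0.0538  0.1021] rms 1.1 y 0.042 0.099
top 1 423 angle 57.31 offset mm 10.0 ctr [-0.0629  0.1165] rms 0.6 y 0.046 0.095
top 2 309 angle 57.32 offset mm 9.9 ctr [-0.0484  0.0938] rms 0.3 y 0.049 0.093
16.8333
```

Run:
```python
import numpy as np
from h import world
H=np.array([.7,-.0663]);d=np.array([.984,-.179]);e=np.array([.179,.984])
for n in("top","side"):
    c=np.load(n+"0.npz");W=world(c);q=W[...,:2]-H;x=q@d;y=q@e;z=W[...,2];col=c["color"].astype(int)
    for nm,b in(("lid",(abs(y)<.09)&(x>-.19)&(x<-.01)&(z>.06)&(z<.085)),("desk",(abs(y)<.5)&(x>-.4)&(x<.15)&(abs(z)<.006))):
        b=b&(c["range_z"]>0)
        A=np.c_[x[b],y[b],np.ones(b.sum())];s=np.linalg.lstsq(A,z[b],rcond=None)[0]
        print(n,nm,b.sum(),"tilt deg x,y",np.degrees(s[:2]).round(2),"z@hinge",s[2].round(4))
    # lid outline in box x
    b=(abs(y)<.06)&(abs(x+.1)<.16)&(z>.066)&(z<.082)&(col[...,0]-col[...,2]>40)&(abs(y)>.02)
    print("lid x range",np.percentile(x[b],[.5,99.5]).round(4))
    b=(abs(x+.1)<.08)&(abs(y)<.13)&(z>.066)&(z<.082)&(col[...,0]-col[...,2]>40)
    print("lid y range",np.percentile(y[b],[.5,99.5]).round(4))
```

```text
top lid 5044 tilt deg x,y [0.5  0.06] z@hinge 0.0728
top desk 56229 tilt deg x,y [0.02 0.05] z@hinge -0.0011
lid x range [-0.1976 -0.0009]
lid y range [-0.0959  0.0974]
side lid 3407 tilt deg x,y [ 0.48 -0.03] z@hinge 0.0732
side desk 43964 tilt deg x,y [-0.04 -0.03] z@hinge -0.0007
lid x range [-0.2006 -0.0029]
lid y range [-0.098   0.0977]
```

```bash
python3 -m creep '[[1.4,-0.2,0.9,0,-1],[1.4,-0.2,0.9,0,-1],[1.4,-0.3,0.9,0,-1],[1.4,-0.3,0.8,0,-1],[1.4,-0.3,0.8,0,-1],[1.3,-0.2,0.8,0,-1],[0,0,0,0,-1],[0,0,0,0,-1],[0,0,0,0,-1],[0,0,0,0,-1]]'; python3 ang.py
```

```text
clock: 17.67
tcp_pos: [0.5957, -0.0472, 0.2599]
tcp_rot: [-0.281, -3.126, -0.002]
ft_force: [2.3, 5.0, -9.3]
opening: 0.0222
grip_force: 59.2
side 0 873 angle 60.69 offset mm -1.2 ctr [-0.0778  0.1361] rms 2.4 y -0.098 0.098
side 1 554 angle 59.8 offset mm 0.1 ctr [-0.0662  0.114 ] rms 1.4 y -0.098 0.082
side 2 304 angle 59.78 offset mm 0.2 ctr [-0.0714  0.123 ] rms 0.4 y -0.097 0.029
top 0 484 angle 59.63 offset mm 9.9 ctr [-0.0375  0.0837] rms 1.4 y 0.042 0.098
top 1 358 angle 59.61 offset mm 10.0 ctr [-0.0439  0.0947] rms 0.7 y 0.044 0.095
top 2 249 angle 59.59 offset mm 10.0 ctr [-0.0443  0.0952] rms 0.3 y 0.047 0.092
18.2667
```

```bash
python3 -m creep '[[0,0,0,0,-1],[0,0,0,0,-1],[0,0,0,0,-1],[0,0,0,0,-1],[0,0,0,0,-1],[0,0,0,0,-1],[0,0,0,0,-1],[0,0,0,0,-1],[0,0,0,0,-1],[0,0,0,0,-1]]'; python3 ang.py | grep -E ' 2 '
python3 - <<'E'
from cell import arm
print(arm.hand_in())
E
```

```text
clock: 19.1
tcp_pos: [0.5957, -0.0472, 0.2599]
tcp_rot: [-0.281, -3.126, -0.002]
ft_force: [1.9, 4.9, -9.0]
opening: 0.0227
grip_force: 59.2
side 2 304 angle 59.76 offset mm 0.3 ctr [-0.0691  0.1191] rms 0.4 y -0.097 0.029
top 2 247 angle 59.67 offset mm 9.9 ctr [-0.0496  0.1043] rms 0.3 y 0.047 0.092
the job is handed in; nothing more can be done
None
```

I pressed both plugs fully home with the lid shut, then lifted the lid by its pull and handed in while holding it steady at about 59.7° by the cameras (arm motion alone suggests nearer 62°); nothing else on the desk was seen to move.

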